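# Eject a tin from the spring-fed dispenser and trap it

### The job

Gently press the orange key of the tin dispenser down with one fingertip so that its spring pushes the tin out, and stop the tin on the apron with the other finger before it slides off the end. Do not lift or tip the tin, and leave everything else alone. Finish while holding: one finger keeps the key down, the other keeps the tin, partly out, still against the spring.

Things in the scene. Friction and masses are not known exactly. Their poses are not given: they have to be found in the camera images.
- dispenser: White and grey tin dispenser fixed to the counter, 213 mm long (x), 150 mm wide with its key housing. Origin: on the counter under the seated tin's centre; z up; -x is the way out. Aluminium track, top 14 mm over the counter, open apron to x = -122 mm. Back housing 60 mm high at x = +69 to +91. Guide rails at y = +-45.5 to +-51.5 mm, 24 mm high; 44 mm high from x = -30 back.
- gate (a point): Middle of the track at the steel stop gate (dispenser x = -46 mm, on the track's top, 14 mm over the counter; this point does not move). The gate stands 8 mm above the track in front of the tin and holds it. It is one piece with the key: it sinks as the key goes down and lets the tin go after 8 mm of travel.
- pusher (a joint): Travel in m of the wide orange spring pusher behind the tin, along dispenser -x: about 0 with the tin seated, at most 0.15. It pushes with 7.5 N at the start, 4.9 N at the end, damped to about 0.1 m/s or less, and would push the tin off the apron about 1.5 s after the gate is down.
- key_top (a point): Middle of the top face of the orange key, a flat pad 56 mm (x) by 34 mm (y), on the -y side of the apron; its axes are the dispenser's. At dispenser x = -85, y = -73.5 mm; 42 mm above the counter when up, 28 mm fully down; it moves with the key. Fixed housing round it: 22 mm high.
- key (a joint): Travel of the key in m: 0 up, 0.014 fully down (hard stop). Its spring takes 2 N at the start and 5.5 N when fully down, a few N more while the tin rests on the gate; it springs back if released.
- apron_end (a point): Middle of the outer end of the apron, on the track's top surface (14 mm above the counter).
- tin: Short round food tin, upright, 86 mm across, 40 mm high, about 0.23 kg. Origin: centre of its underside. Seated at dispenser x = 0, its front edge at x = -43 mm, its top 54 mm above the counter. Loose.
- mug: White mug, 92 x 127 x 95 mm, loose bystander; origin: centre of its underside.
- garlic: Head of garlic, 60 x 57 x 58 mm, loose bystander; origin: centre of its underside.
- spice_jar: Spice jar with a green cap, 46 mm across, 106 mm high, loose bystander; origin: centre of its underside.
- shaker: Salt shaker with a grey cap, 44 mm across, 90 mm high, loose bystander; origin: centre of its underside.
- coffee: Glass jar with a black lid, 72 mm across, 84 mm high, loose bystander; origin: centre of its underside.
- lighter: Red gas lighter lying on the counter to the left of the dispenser, 74 x 21 x 14 mm, loose bystander; origin: centre of its underside.
There are look-alikes about, which are no part of the job. What is shaped like the tin but black, red or yellow is not meant.

How it is judged:
By the outcome, as a careful person would: the job done as asked, in the order asked, and still so for the second after the job is handed in, while the arm keeps its last pose, push and grip.
It also fails if it takes over 29 s, if anything falls off the work surface, if the arm or the gripper's body presses on something with over 40 N, if the wrist force passes 120 N, or if a joint passes its speed limit or range.

### The arm

A 6-joint arm with a two-finger parallel gripper is mounted at the origin on a cart in front of the work surface, level with it; the furniture and walls round the work are solid. World frame = base frame: x ahead of the robot, y to its left, z up, the work surface at z = 0. Lengths are in m, angles in rad, forces in N, time in s.
With the tool pointing down it reaches from about 0.35 to 0.975 m from the base axis. Payload 4.9 kg.
Tool frame: the origin (TCP) lies at the very end of the fingers, on their centre line; the grasp point (between the pads) lies 19 mm behind it; z points along the fingers, y is the line along which they close (so a half turn about z gives the same grasp; the last joint's range is limited). The gripper opens to 85 mm and grips with 20 to 120 N. Pads are 22 mm wide; open, the fingers measure 114 mm over their backs; the gripper's body (76 mm by 85 mm) begins 54 mm behind the grasp point. The pads swing forward as they close: fully open they stand 13 mm farther back than shut.
Start: joints at [1.061, 0.053, 1.613, -0, 1.476, -0.119], TCP at [0.238, 0.578, 0.231] pointing down, gripper open.
Joint ranges: [-3.01, 3.01], [-1.01, 2.22], [0.06, 2.58], [-1.02, 4.17], [0.09, 2.62], [-3.14, 3.14]. Speed limits (rad/s): [2.57, 2.57, 3.14, 3.14, 3.14, 3.14].

### API

Orientations are given as a unit quaternion [w, x, y, z].
In Python, from plant import state, optics, ticket, nets gives the robot as it stands. The module is installed in compiled form; this text tells all that it offers.
- The arm moves only by the shell command python3 -m inch 'ROWS' [OPENING]. ROWS is JSON, a list of rows, each an object of numbers: "dx", "dy", "dz": the shift along the tool's x, y, z as a fraction of full scale; "rx", "ry", "rz": the turn, a rotation vector about the tool's x, y, z as a fraction of full scale. In form: [{"dx": .., "dy": .., "dz": .., "rx": .., "ry": .., "rz": ..}, ...]. A call has 1 to 5 rows; each row is the pose to reach, as a shift and turn from the pose commanded when the call began, along the tool's axes at that moment; what a row does not reach only later rows make up. Full scale, the value 1, is 0.8 m for a shift and 1.5 rad for a turn. A row lasts 1/10 s, in which the tool goes at most 50 mm and 8.59 degrees, less where a joint would pass 70% of its speed; a pose out of reach is approached as far as the arm can. A call with a number of a shift or a turn outside -1 to 1 is refused whole. A call with a gripper value outside its range is refused whole. OPENING is the opening, from -1 (shut) to 1 (fully open), set as the call begins (- or left out, the last holds). The fingers move at their own pace and stop on an object; the grip force is fixed at half the most. Time passes only in rows, so rows that repeat a pose let the fingers close. It gives the time, the measured TCP pose, the force, the opening and the grip force at its end, in the units of the state.
- state(): the state, without advancing time (a new reading comes with each control period).
- optics.grab_frame(name): name is "scene" or "top" or "wrist"; returns the picture (480x640x3 uint8, red, green, blue); there is no depth.
- optics.camera_info(name): a dict with "fx", "fy", "cx", "cy" (pixels), "R" (3x3) and "t" (3): a world point X has camera coordinates R X + t. Camera axes: x right, y down, z forward; pixel columns grow to the right and rows downward; lengths in m; the calibration is good to about 2 mm. A picture is of the moment at which its call begins: read the wrist's pose just before it. camera_info takes no time and is no camera call; for the wrist camera it gives the pose at the moment of the call.
- ticket.job_done(): hands the job in; it is judged then, once.
Trained networks look in the newest picture that a camera, given by its name, has taken for a name from the list of things; names that differ only in an ending like _2 or _b are one class to them, and where a whole thing is asked for, a point or a joint stands for the part that bears it (a point fixed in the world has none). Each returns a list of dicts, best first, with "confidence" (0 to 1); they miss things now and then, are a little off and sometimes report something else, mostly with a low value. They report only what shows in the picture. A call takes as long as a camera call. They do not tell look-alikes from the thing itself.
- nets.boxes_of(camera, name): "bbox" ([centre column, centre row, width, height] in pixels, round what is visible of it).
- nets.outline_of(camera, name): "pixels" (480x640 bool, what is visible of it) and "bbox" ([centre column, centre row, width, height] in pixels, round what is visible of it).
The state is a dict: "time": time; "joint_pos": joint angles; "joint_vel": joint speeds; "joint_efforts": joint torques, N m; "tool_pos": TCP position; "tool_rot": TCP orientation; "contact_force": force on the tool from outside, world axes, zero at the start; "ft_torque": the same for the moment, N m; "gripper_width": opening from 0.0 (shut) to 1.0 (fully open); "grasp_force": force on a finger pad.
Only numpy, scipy, OpenCV 4.12 (cv2) and the standard library are available. Lean on these libraries where they do the work, as an engineer would, in place of code of your own. Each camera call takes 0.05 s, during which the arm holds its last target. There are 200 camera calls.

## Working session

There is one attempt and no reset: what is moved stays moved. The work goes in short steps, Python scripts to look and compute and a shell command to move; the robot and the scene stay as the last step left them, time stands still between calls to the robot, and variables do not carry over. Pictures are saved under pics/ and viewed, at most 10 in all, crops included, and the job is handed in when it is done.

```bash
mkdir -p pics
python3 - <<'E'
from plant import state, optics, nets
import cv2,numpy as np
s=state();print({k:np.round(v,3).tolist() for k,v in s.items()})
for c in ("scene","top"):
    im=optics.grab_frame(c);cv2.imwrite(f"pics/{c}0.png",im[:,:,::-1])
    i=optics.camera_info(c);print(c,i['fx'],i['cx'],i['cy'],np.round(i['R'],3).tolist(),np.round(i['t'],3).tolist())
    for n in ("dispenser","tin","key","pusher"):
        print(c,n,[(np.round(d['bbox']).tolist(),round(d['confidence'],2)) for d in nets.boxes_of(c,n)[:4]])
E
```

```text
{'time': 0.0, 'joint_pos': [1.061, 0.053, 1.614, -0.0, 1.476, -0.119], 'joint_vel': [0.0, 0.0, -0.0, -0.0, 0.001, 0.001], 'joint_efforts': [0.001, -39.369, -37.017, -0.0, 0.007, -0.0], 'tool_pos': [0.238, 0.577, 0.23], 'tool_rot': [-0.0, 0.194, 0.981, -0.001], 'contact_force': [-0.238, -0.043, 0.791], 'ft_torque': [0.022, -0.01, -0.017], 'grasp_force': 0.0, 'gripper_width': 1.001}
scene 563.8685916014753 330.47704901318025 242.7218499266156 [[-0.971, -0.239, 0.009], [-0.182, 0.713, -0.677], [0.155, -0.659, -0.736]] [0.551, 0.106, 1.478]
scene dispenser [([333.0, 224.0, 89.0, 58.0], 0.68)]
scene tin [([268.0, 274.0, 32.0, 32.0], 0.79), ([340.0, 193.0, 30.0, 34.0], 0.76), ([328.0, 222.0, 35.0, 31.0], 0.63), ([272.0, 197.0, 36.0, 30.0], 0.62)]
scene key [([363.0, 214.0, 24.0, 16.0], 0.63)]
scene pusher []
top 444.79089462090326 321.1158754707114 236.1185281521749 [[-0.009, -1.0, -0.025], [-0.999, 0.01, -0.032], [0.032, 0.025, -0.999]] [0.061, 0.559, 1.077]
top dispenser [([370.0, 228.0, 63.0, 96.0], 0.62)]
top tin [([280.0, 180.0, 37.0, 38.0], 0.97), ([391.0, 149.0, 38.0, 38.0], 0.7), ([365.0, 220.0, 42.0, 37.0], 0.67), ([422.0, 222.0, 40.0, 35.0], 0.64)]
top key [([374.0, 256.0, 49.0, 37.0], 0.9)]
top pusher [([367.0, 200.0, 33.0, 9.0], 0.73), ([446.0, 170.0, 43.0, 30.0], 0.41)]
```

Run:
```python
import cv2
a=cv2.imread("pics/top0.png");cv2.imwrite("pics/topc.png",cv2.resize(a[110:310,240:500],None,fx=3,fy=3,interpolation=cv2.INTER_CUBIC))
```

```text
(no output)
```

View pics/topc.png

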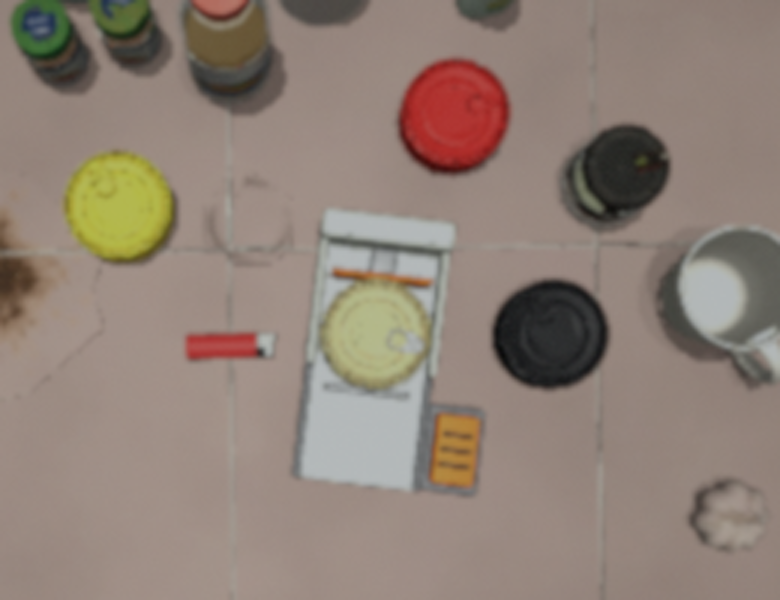

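View pics/scene0.png

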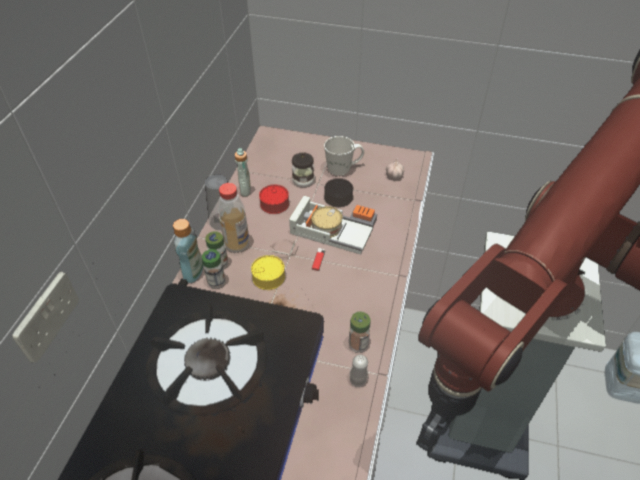

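The top view shows the dispenser with its cream tin at about (365,221), the key at about (392,260), and the apron pointing toward the robot. The red, yellow and black tins are look-alikes. Next I'll fit the dispenser pose.

```bash
cat > h.py <<'E'
import numpy as np,cv2
from plant import state,optics,nets
from scipy.optimize import least_squares
from scipy.spatial.transform import Rotation as Ro
def proj(i,P):
    c=np.atleast_2d(P)@np.array(i['R']).T+np.array(i['t']);return c[:,:2]/c[:,2:]*[i['fx'],i['fy']]+[i['cx'],i['cy']]
def W(p,D):
    D=np.atleast_2d(D)/1000.;c,s=np.cos(p[2]),np.sin(p[2])
    return np.c_[p[0]+c*D[:,0]-s*D[:,1],p[1]+s*D[:,0]+c*D[:,1],D[:,2]]
def mask(im,lo,hi,near=None):
    m=cv2.inRange(cv2.cvtColor(im,cv2.COLOR_RGB2HSV),lo,hi)
    n,l,st,ce=cv2.connectedComponentsWithStats(m);return [(st[k,4],ce[k]) for k in range(1,n) if st[k,4]>60]
E
python3 - <<'E'
from h import *
im=cv2.imread("pics/top0.png")[:,:,::-1].copy();i=optics.camera_info("top")
o=mask(im[190:290,330:410],(5,140,100),(22,255,255));print([(int(a),np.round(c+[330,190],1).tolist()) for a,c in o])
C=lambda x,y:(240+x/3,110+y/3)
key=max((a,tuple(c+[330,190])) for a,c in o)[1]
D=[(-85,-73.5,42),(0,0,54),(-122,51.5,24),(-122,-51.5,14),(91,51.5,60),(91,-51.5,60)]
U=np.array([key,C(375,333),C(297,476),C(416,490),C(326,209),C(456,223)])
for idx in ([0,1],[0,1,2,3],[0,1,2,3,4,5]):
    r=least_squares(lambda p:(proj(i,W(p,np.array(D)[idx]))-U[idx]).ravel(),[.55,-.1,0]);print(r.x.round(4),r.fun.reshape(-1,2).round(1).tolist())
E
```

```text
[(314, [391.1, 259.7])]
[ 0.5936 -0.0478 -0.1233] [[0.3, 0.5], [-0.3, -0.5]]
[ 0.5945 -0.0486 -0.1204] [[0.8, 0.0], [0.0, -0.8], [-1.7, 0.4], [0.9, 0.4]]
[ 0.5939 -0.0495 -0.128 ] [[0.9, 0.5], [0.4, -0.6], [-1.7, 0.4], [0.9, 0.7], [-0.5, -0.7], [0.1, -0.3]]
```

```bash
cat >> h.py <<'E'
def plan(p,z,key=(-85,-73.5),tin=(-98,0)):
    s=state();R0=Ro.from_quat(np.roll(s['tool_rot'],-1));
    a=W(p,[*key,0])[0];b=W(p,[*tin,0])[0];m=(a+b)/2;m[2]=z;y=b-a;y/=np.linalg.norm(y);zz=np.array([0,0,-1.]);x=np.cross(y,zz)
    R1=Ro.from_matrix(np.c_[x,y,zz]);d=R0.inv().apply(m-s['tool_pos']);w=(R0.inv()*R1).as_rotvec()
    print('goal',m.round(4),'d',(d/.8).round(4),'r',(w/1.5).round(4),'sep',np.linalg.norm(b-a),'t',s['time'],np.round(s['contact_force'],2),s['gripper_width'])
P=[.594,-.049,-.124]
E
python3 -c "
from h import *
plan(P,.2)"
```

```text
goal [ 0.4987 -0.0742  0.2   ] d [-0.6116 -0.6295  0.0391] r [-0.     -0.     -0.2945] sep 0.07464080653369172 t 0.5 [-0.31 -0.09  1.4 ] 1.00194623649633
```

```bash
python3 -m inch '[{"dx":-0.61,"dy":-0.63,"dz":0.039,"rz":-0.294},{"dx":-0.61,"dy":-0.63,"dz":0.039,"rz":-0.294},{"dx":-0.61,"dy":-0.63,"dz":0.039,"rz":-0.294},{"dx":-0.61,"dy":-0.63,"dz":0.039,"rz":-0.294},{"dx":-0.61,"dy":-0.63,"dz":0.039,"rz":-0.294}]' 0.42
python3 -c "
from h import *
plan(P,.2)"
```

```text
goal [ 0.4987 -0.0742  0.2   ] d [-0.6116 -0.6295  0.0391] r [-0.     -0.     -0.2945] sep 0.07464080653369172 t 0.5 [-0.31 -0.09  1.4 ] 1.00194623649633validation failed for argument at $[0]...
```

```bash
python3 -m inch '[{"dx":-0.61,"dy":-0.63,"dz":0.039,"rx":0,"ry":0,"rz":-0.294},{"dx":-0.61,"dy":-0.63,"dz":0.039,"rx":0,"ry":0,"rz":-0.294},{"dx":-0.61,"dy":-0.63,"dz":0.039,"rx":0,"ry":0,"rz":-0.294},{"dx":-0.61,"dy":-0.63,"dz":0.039,"rx":0,"ry":0,"rz":-0.294},{"dx":-0.61,"dy":-0.63,"dz":0.039,"rx":0,"ry":0,"rz":-0.294}]' 0.42
python3 -c "
from h import *
plan(P,.2)"
```

```text
time: 1.0
tool_pos: [0.33, 0.3458, 0.2204]
tool_rot: [0.0, -0.026, 1.0, 0.0]
contact_force: [1.1, 0.4, 0.8]
gripper_width: 0.711
grasp_force: 0.0
goal [ 0.4987 -0.0742  0.2   ] d [-0.1836 -0.5351  0.0255] r [0.0002 0.0005 0.    ] sep 0.07464080653369172 t 1.0 [1.12 0.44 0.85] 0.711427264296677
```

```bash
python3 -m inch '[{"dx":-0.1,"dy":-0.29,"dz":0.014,"rx":0,"ry":0,"rz":0},{"dx":-0.1,"dy":-0.29,"dz":0.014,"rx":0,"ry":0,"rz":0},{"dx":-0.1,"dy":-0.29,"dz":0.014,"rx":0,"ry":0,"rz":0},{"dx":-0.1,"dy":-0.29,"dz":0.014,"rx":0,"ry":0,"rz":0},{"dx":-0.1,"dy":-0.29,"dz":0.014,"rx":0,"ry":0,"rz":0}]'
python3 -m inch '[{"dx":-0.08,"dy":-0.24,"dz":0.01,"rx":0,"ry":0,"rz":0},{"dx":-0.08,"dy":-0.24,"dz":0.01,"rx":0,"ry":0,"rz":0},{"dx":-0.08,"dy":-0.24,"dz":0.01,"rx":0,"ry":0,"rz":0},{"dx":-0.08,"dy":-0.24,"dz":0.01,"rx":0,"ry":0,"rz":0},{"dx":-0.08,"dy":-0.24,"dz":0.01,"rx":0,"ry":0,"rz":0}]'
python3 - <<'E'
from h import *
i=optics.camera_info("wrist");im=optics.grab_frame("wrist");plan(P,.15);cv2.imwrite("pics/w1.png",im[:,:,::-1])
D=[(-85,-73.5,42),(0,0,54),(-122,51.5,24),(-122,-51.5,14),(-46,0,14)]
print(proj(i,W(P,D)).round(0).tolist());
print([(int(a),np.round(c).tolist()) for a,c in mask(im,(5,140,100),(22,255,255))])
E
```

```text
time: 1.5
tool_pos: [0.4218, 0.1177, 0.2095]
tool_rot: [0.001, -0.025, 1.0, 0.0]
contact_force: [-0.1, 0.6, 0.3]
gripper_width: 0.705
grasp_force: 0.0
time: 2.0
tool_pos: [0.4959, -0.0734, 0.2011]
tool_rot: [0.0, -0.022, 1.0, -0.001]
contact_force: [0.1, 0.8, 0.7]
gripper_width: 0.711
grasp_force: 0.0
goal [ 0.4987 -0.0742  0.15  ] d [-0.0041 -0.0035  0.0637] r [-0.     -0.0003 -0.0037] sep 0.07464080653369172 t 2.05 [ 0.32 -0.77  0.52] 0.7096246366628679
[[269.0, 224.0], [340.0, 337.0], [426.0, 201.0], [304.0, 178.0], [347.0, 270.0]]
[(2401, [272.0, 221.0]), (327, [301.0, 366.0]), (237, [362.0, 378.0])]
```

View pics/w1.png

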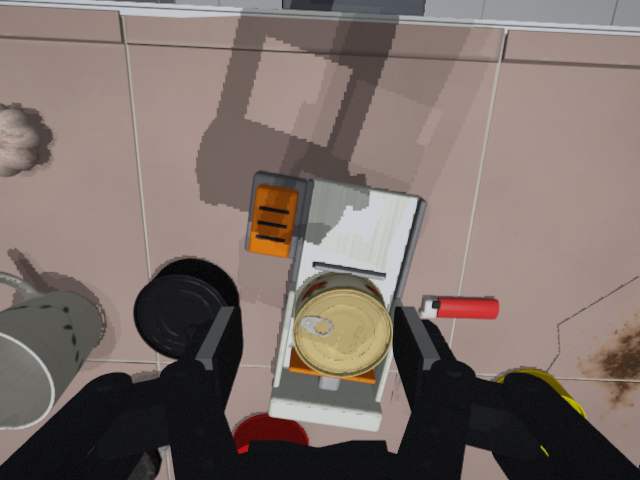

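The wrist view shows the key at (272,221), the tin top at (343,332), the gate at (349,270) and the apron corner at (426,200). The coarse pose matches within a few pixels, so I'll refine it.

Run:
```python
from h import *
i=optics.camera_info("wrist")
D=np.array([(-85,-73.5,42),(0,0,54),(-122,51.5,24),(-46,0,16)]);U=np.array([[272,221],[343,332],[426,200],[349,270]])
r=least_squares(lambda p:(proj(i,W(p,D))-U).ravel(),P);print(r.x.round(4),r.fun.reshape(-1,2).round(1).tolist())
plan(r.x,.08)
```

```text
[ 0.591  -0.0453 -0.1269] [[-0.9, 0.5], [-1.2, 2.8], [2.2, -1.5], [-0.1, -1.5]]
goal [ 0.4956 -0.0702  0.08  ] d [-0.0005  0.0016  0.1512] r [-0.     -0.0003 -0.0018] sep 0.07464080653369173 t 2.05 [ 0.32 -0.77  0.52] 0.7096246366628679
```

```bash
python3 -m inch '[{"dx":0,"dy":0.0015,"dz":0.06,"rx":0,"ry":0,"rz":-0.002},{"dx":0,"dy":0.0015,"dz":0.12,"rx":0,"ry":0,"rz":-0.002},{"dx":0,"dy":0.0015,"dz":0.165,"rx":0,"ry":0,"rz":-0.002},{"dx":0,"dy":0.0015,"dz":0.182,"rx":0,"ry":0,"rz":-0.002},{"dx":0,"dy":0.0015,"dz":0.182,"rx":0,"ry":0,"rz":-0.002}]'
python3 - <<'E'
from h import *
for c in("wrist","top"):
    im=optics.grab_frame(c);cv2.imwrite(f"pics/{c}2.png",im[:,:,::-1])
plan(P,.04);plan([.591,-.0453,-.1269],.04)
E
```

```text
time: 2.55
tool_pos: [0.4931, -0.0662, 0.0537]
tool_rot: [-0.002, -0.027, 1.0, 0.001]
contact_force: [-0.2, -0.7, -0.3]
gripper_width: 0.708
grasp_force: 0.0
goal [ 0.4987 -0.0742  0.04  ] d [-0.0027 -0.0086  0.0218] r [-0.0006  0.0018  0.0019] sep 0.07464080653369172 t 2.65 [-0.03 -0.17  0.32] 0.7107988871285313
goal [ 0.4956 -0.0702  0.04  ] d [ 0.0009 -0.0034  0.0218] r [-0.0006  0.0018  0.0039] sep 0.07464080653369175 t 2.65 [-0.03 -0.17  0.32] 0.7107988871285313
```

View pics/wrist2.png

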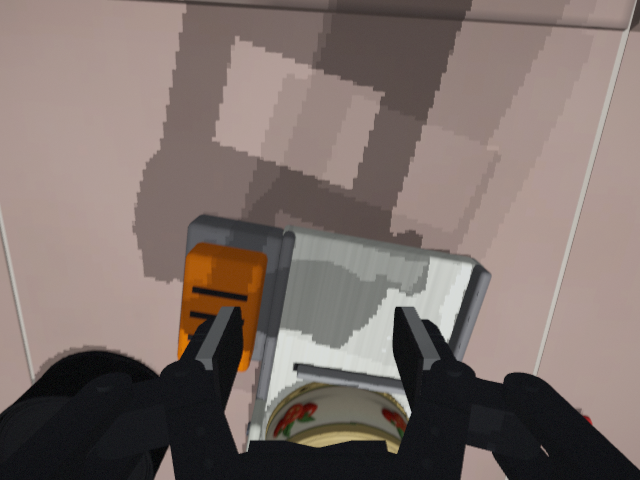

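Run:
```python
from h import *
i=optics.camera_info("wrist");s=state();R=Ro.from_quat(np.roll(s['tool_rot'],-1));print(s['tool_pos'])
for b in (0,.006):print(b,'tips',proj(i,np.array(s['tool_pos'])+R.apply([[x,y,-b] for y in(-.0375,-.03,.03,.0375) for x in (-.011,.011)])).round(0).tolist())
# apron outer corner +y rail top, apron/key-side rail corner top, key top front corners, gate ends
D=np.array([(-122,51.5,24),(-122,-51.5,24),(-113,-90.5,42),(-113,-56.5,42)]);U=np.array([[479,258],[292,232],[192,244],[266,254]])
r=least_squares(lambda p:(proj(i,W(p,D))-U).ravel(),P);print(r.x.round(4),r.fun.reshape(-1,2).round(1).tolist());plan(r.x,.05)
```

```text
[ 0.49611937 -0.06740318  0.05742014]
0 tips [[226.0, 344.0], [222.0, 296.0], [244.0, 344.0], [241.0, 296.0], [386.0, 344.0], [389.0, 296.0], [404.0, 344.0], [408.0, 296.0]]
0.006 tips [[223.0, 352.0], [218.0, 303.0], [241.0, 352.0], [238.0, 303.0], [389.0, 352.0], [392.0, 303.0], [407.0, 352.0], [412.0, 303.0]]
[ 0.594  -0.0474 -0.1196] [[15.4, 5.0], [-8.4, -4.5], [-5.5, -0.1], [-0.4, 2.9]]
goal [ 0.4988 -0.0729  0.05  ] d [-0.003  -0.0071  0.0093] r [-0.0006  0.0018 -0.001 ] sep 0.07464080653369175 t 2.65 [-0.03 -0.17  0.32] 0.7107988871285313
```

Run:
```python
import cv2
a=cv2.imread("pics/wrist2.png");cv2.imwrite("pics/w2c.png",cv2.resize(a[210:410,160:500],None,fx=2.3,fy=2.3,interpolation=cv2.INTER_CUBIC))
```

```text
(no output)
```

View pics/w2c.png

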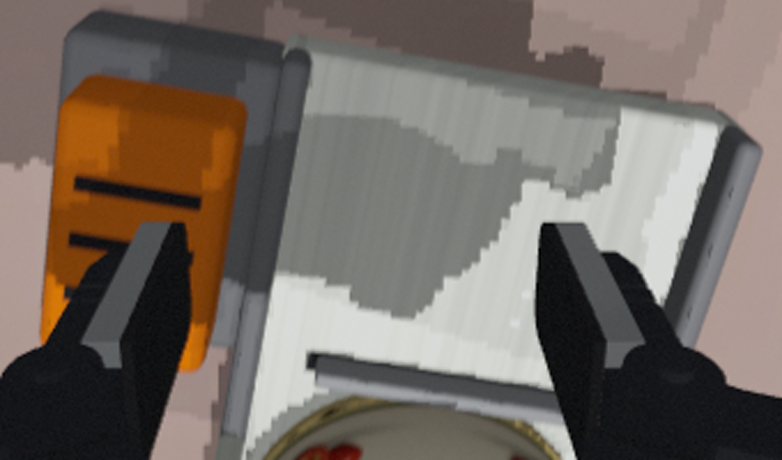

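```bash
python3 -m inch '[{"dx":0,"dy":-0.0044,"dz":0,"rx":0,"ry":0,"rz":0},{"dx":0,"dy":-0.0044,"dz":0.01,"rx":0,"ry":0,"rz":0},{"dx":0,"dy":-0.0044,"dz":0.02,"rx":0,"ry":0,"rz":0},{"dx":0,"dy":-0.0044,"dz":0.025,"rx":0,"ry":0,"rz":0},{"dx":0,"dy":-0.0044,"dz":0.025,"rx":0,"ry":0,"rz":0}]' 0.6
python3 - <<'E'
from h import *
im=optics.grab_frame("wrist");cv2.imwrite("pics/w3.png",im[100:,100:560,::-1])
s=state();print(s['tool_pos'],s['contact_force'],s['gripper_width'])
E
```

```text
time: 3.15
tool_pos: [0.4946, -0.071, 0.0348]
tool_rot: [-0.001, -0.027, 1.0, 0.0]
contact_force: [-0.6, -0.0, 0.4]
gripper_width: 0.798
grasp_force: 0.0
[ 0.49467238 -0.07100258  0.03509252] [-0.33747016  0.52669004 -0.31916256] 0.8012098417826147
```

View pics/w3.png

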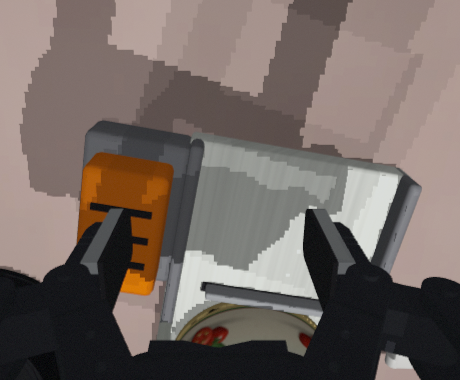

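Left fingertip is over the middle of the key (crop 120,212) and the right fingertip is over the middle of the apron (315,212). I'll press slowly while watching the force.

```bash
python3 -m inch '[{"dx":0,"dy":-0.001,"dz":0.003,"rx":0,"ry":0,"rz":0},{"dx":0,"dy":-0.001,"dz":0.006,"rx":0,"ry":0,"rz":0},{"dx":0,"dy":-0.001,"dz":0.006,"rx":0,"ry":0,"rz":0}]'
python3 -m inch '[{"dx":0,"dy":0,"dz":0.002,"rx":0,"ry":0,"rz":0},{"dx":0,"dy":0,"dz":0.004,"rx":0,"ry":0,"rz":0},{"dx":0,"dy":0,"dz":0.004,"rx":0,"ry":0,"rz":0}]'
```

```text
time: 3.5
tool_pos: [0.4952, -0.0715, 0.031]
tool_rot: [-0.0, -0.027, 1.0, 0.0]
contact_force: [-1.1, 2.0, 4.1]
gripper_width: 0.8
grasp_force: 1.8
time: 3.8
tool_pos: [0.4952, -0.0716, 0.0278]
tool_rot: [0.0, -0.027, 1.0, 0.0]
contact_force: [-1.0, 2.4, 3.2]
gripper_width: 0.799
grasp_force: 1.8
```

```bash
python3 -m inch '[{"dx":0,"dy":0,"dz":0.0025,"rx":0,"ry":0,"rz":0},{"dx":0,"dy":0,"dz":0.005,"rx":0,"ry":0,"rz":0},{"dx":0,"dy":0,"dz":0.005,"rx":0,"ry":0,"rz":0}]'
python3 -m inch '[{"dx":0,"dy":0,"dz":0.0015,"rx":0,"ry":0,"rz":0},{"dx":0,"dy":0,"dz":0.003,"rx":0,"ry":0,"rz":0},{"dx":0,"dy":0,"dz":0.003,"rx":0,"ry":0,"rz":0}]'
```

```text
time: 4.1
tool_pos: [0.4953, -0.0718, 0.0236]
tool_rot: [0.0, -0.027, 1.0, 0.0]
contact_force: [0.1, 2.9, 3.8]
gripper_width: 0.799
grasp_force: 2.1
time: 4.4
tool_pos: [0.4949, -0.0719, 0.0211]
tool_rot: [-0.0, -0.027, 1.0, -0.0]
contact_force: [-2.7, 2.5, 5.8]
gripper_width: 0.798
grasp_force: 5.0
```

```bash
python3 -m inch '[{"dx":0,"dy":0,"dz":0.001,"rx":0,"ry":0,"rz":0},{"dx":0,"dy":0,"dz":0.001,"rx":0,"ry":0,"rz":0},{"dx":0,"dy":0,"dz":0.001,"rx":0,"ry":0,"rz":0},{"dx":0,"dy":0,"dz":0.001,"rx":0,"ry":0,"rz":0},{"dx":0,"dy":0,"dz":0.001,"rx":0,"ry":0,"rz":0}]'
python3 - <<'E'
from h import *
im=optics.grab_frame("wrist");cv2.imwrite("pics/w4.png",im[100:,100:560,::-1])
im=optics.grab_frame("top");cv2.imwrite("pics/t4.png",cv2.resize(im[170:290,310:430,::-1],None,fx=5,fy=5))
s=state();print(s['tool_pos'],s['contact_force'],s['gripper_width'])
E
```

```text
time: 4.9
tool_pos: [0.4949, -0.0719, 0.0207]
tool_rot: [-0.0, -0.027, 1.0, -0.0]
contact_force: [-2.9, 3.3, 7.9]
gripper_width: 0.804
grasp_force: 5.5
[ 0.49492216 -0.07192597  0.0207353 ] [-3.74996133  3.62249313  7.91667416] 0.8003703878311484
```

View pics/w4.png

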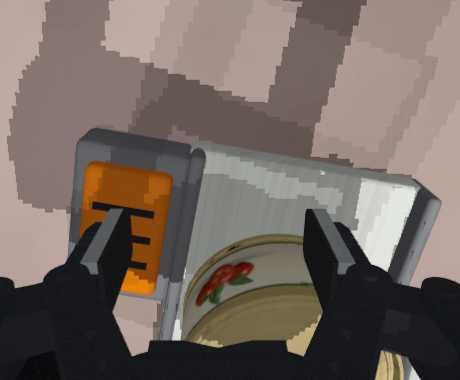

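View pics/t4.png

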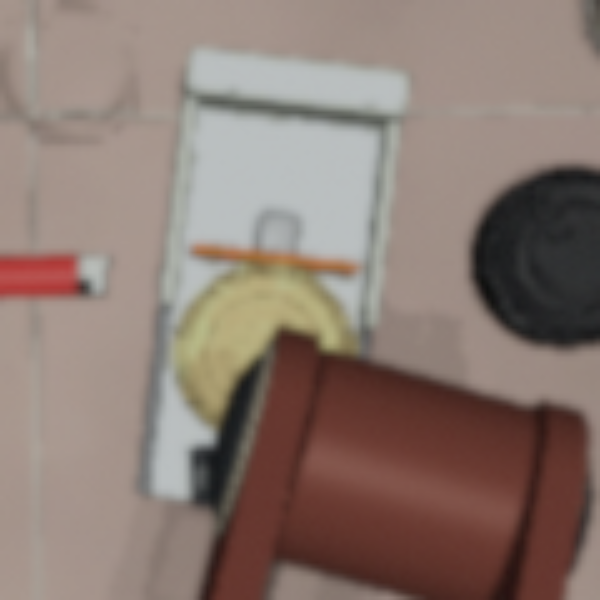

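The tin has slid out about 45 mm and rests against the right finger, with the orange pusher touching its back. The key is level with its housing. I'll confirm it's steady before handing in.

```bash
python3 -m inch '[{"dx":0,"dy":0,"dz":0,"rx":0,"ry":0,"rz":0},{"dx":0,"dy":0,"dz":0,"rx":0,"ry":0,"rz":0},{"dx":0,"dy":0,"dz":0,"rx":0,"ry":0,"rz":0},{"dx":0,"dy":0,"dz":0,"rx":0,"ry":0,"rz":0},{"dx":0,"dy":0,"dz":0,"rx":0,"ry":0,"rz":0}]'
python3 - <<'E'
from h import *
a=cv2.imread("pics/w4.png");b=optics.grab_frame("wrist")[100:,100:560,::-1]
d=cv2.absdiff(a,b.copy()).max(2);print((d>25).sum(), state()['contact_force'])
if (d>25).sum()<300:
    from plant import ticket; print(ticket.job_done())
E
```

```text
time: 5.5
tool_pos: [0.4949, -0.0719, 0.0207]
tool_rot: [-0.0, -0.027, 1.0, -0.0]
contact_force: [-3.2, 3.1, 7.3]
gripper_width: 0.802
grasp_force: 5.5
6 [-2.27463233  4.13763911  7.72825527]
the job is handed in; nothing more can be done
None
```

I handed the job in at about 5.5 s: one finger is holding the key down with about 8 N, and the other is holding the tin still on the apron, about 45 mm out against the spring; no verdict came back.

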